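# Load the heat disc into the plate warmer

## Robot

A 6-joint arm with a two-finger parallel gripper is mounted at the origin on the work surface. World frame = base frame: x ahead of the robot, y to its left, z up, the work surface at z = 0. Lengths are in m, angles in rad, forces in N, time in s.
With the tool pointing down it reaches from about 0.275 to 0.725 m from the base axis. Payload 5.6 kg.
Tool frame: the origin (TCP) lies at the very end of the fingers, on their centre line; the grasp point (between the pads) lies 19 mm behind it; z points along the fingers, x is the direction in which the jaws open and shut, and the axes are right-handed (so a half turn about z gives the same grasp; the last joint's range is limited). The gripper opens to 85 mm and grips with 20 to 120 N. Pads are 22 mm wide; open, the fingers measure 114 mm over their backs; the gripper's body (76 mm by 85 mm) begins 54 mm behind the grasp point. The pads swing forward as they close: fully open they stand 13 mm farther back than shut.
Start: joints at [-0.856, 0.255, 0.108, 0, -1.424, -0.285], TCP at [0.229, -0.5, 0.231] pointing down, gripper open.
Joint ranges: [-2.95, 2.95], [-1.21, 1.97], [-1.09, 1.5], [-2.87, 1.71], [-2.94, -0.07], [-3.05, 3.05]. Speed limits (rad/s): [2.57, 2.57, 3.14, 3.14, 3.14, 3.14].

## Interface

Orientations are given as a unit quaternion [w, x, y, z].
In Python, from rig import sense, camera, get_calibration, hand_in gives the robot as it stands. The module is installed in compiled form; this text tells all that it offers.
- The arm moves only by the tool apply_moves, never from a script. Its argument "targets" is text: rows parted by semicolons, each of 4 numbers parted by spaces: the shift along the tool's x, y, z as a fraction of full scale, then the turn about the tool's z as a fraction of full scale. In form: dx dy dz spin; .... A call has exactly 8 rows; each row shifts and turns the commanded pose from where the row before left it, along the tool's axes as they then stand; what a row does not reach is not made up. Full scale, the value 1, is 40 mm for a shift and 4 degrees for a turn. A row lasts 1/10 s, in which the tool goes at most 50 mm and 8.59 degrees, less where a joint would pass 70% of its speed; a pose out of reach is approached as far as the arm can. A call with a number of a shift or a turn outside -1 to 1 is refused whole. A call with a gripper value outside its range is refused whole. "grip" is the closure, from 0 (fully open) to 1 (shut), set as the call begins (left out, the last holds). The fingers move at their own pace and stop on an object; "grip_force" is the grip in N (left out, the last holds). Time passes only in rows, so rows that do not move let the fingers close, or fill a call up. It gives the time, the measured TCP pose, the force and the opening at its end, in the units of the state.
- sense(): the state, without advancing time (a new reading comes with each control period).
- camera(name): name is "scene" or "top"; returns (picture, depth): 480x640x3 uint8, red, green, blue; 480x640 float32, m along the optical axis (not along the pixel's ray), 0 where there is no reading.
- get_calibration(name): a dict with "fx", "fy", "cx", "cy" (pixels), "world_to_cam" (4x4, takes a point from world to camera coordinates). Camera axes: x right, y up, looking along -z (the intrinsics and any distortion apply to the point x, -y, -z); pixel columns grow to the right and rows downward; lengths in m; the calibration is good to about 2 mm. A picture is of the moment at which its call begins. get_calibration takes no time and is no camera call.
- hand_in(): hands the job in, once; it reports no verdict.
The state is a dict: "t": time; "joint_pos": joint angles; "joint_vel": joint speeds; "joint_efforts": joint torques, N m; "position": TCP position; "eef_rot": TCP orientation; "ft_force": force on the tool from outside, world axes, zero at the start; "moment": the same for the moment, N m; "grip_width": finger opening in m.
Only numpy, scipy, OpenCV 4.12 (cv2) and the standard library are available. Lean on these libraries where they do the work, as an engineer would, in place of code of your own. Each camera call takes 0.05 s, during which the arm holds its last target. There are 200 camera calls.

## Task

Load the terracotta heat disc into the plate warmer. First press the blue-handled release pin from the stand down through the yellow-edged hole in the latch box until the red stop bar drops; then slide the disc along the loading shelf, without lifting it, over the low lip until it drops and lies flat in the square pocket. Finish with the pin back upright in its stand and the bar down, and leave the other things on the table where they are.

Things in the scene. Friction and masses are not known exactly. Their poses are not given: they have to be found in the camera images.
- warmer: White and aluminium plate warmer, fixed to the table, 336 x 150 mm plus a 31 mm black control panel (20 mm high) at the pocket end. Origin: on the table under the centre of its square pocket. x = loading direction (shelf to pocket), y = towards the latch box, z up. Flat open-sided shelf, top at z = 22 mm, x = -260 to -88 mm, 150 mm wide. White latch box x = -128 to -68, y = 76 to 134 mm, top at z = 65 mm.
- lip (a point): Middle of the lip's crest, 26 mm above the table (4 mm above the shelf), x = -68 mm of the warmer. A bevelled ramp climbs from x = -88 to -71 mm; the crest runs from -71 to -65 mm, then a sheer step down into the pocket. White flared guides (tops at z = 34 mm) lead in from x = -82 mm, their gap narrowing to the pocket's 130 mm.
- pocket (a point): Centre of the pocket's floor, 12 mm above the table, above the warmer's origin; axes as the warmer's. Pocket 130 x 130 mm (x and y -65 to 65 mm); side and end walls reach z = 34 mm and are 10 to 12 mm thick.
- access_hole (a point): Centre of the 20 x 20 mm yellow-edged hole in the latch box's top, 65 mm above the table, at x = -98, y = 110 mm of the warmer; axes as the warmer's. Inside, a sprung catch has its upper face 35 mm below this point; pressing it down 5 to 8 mm with up to about 10 N trips it, and 10 to 12 mm down it meets a firm stop.
- stop_bar (a joint): Red stop bar across the shelf in front of the lip, 12 mm thick and 136 mm long. 0 = up and latched (top at 42 mm above the table, 20 mm above the shelf, blocking the disc); once the catch is tripped a spring drops it to 0.022 m (2 mm under the shelf's face), where it stays by itself. Only tripping the catch releases it.
- disc: Terracotta stoneware heat disc, 120 mm in diameter and 18 mm thick, about 0.4 kg, edge bevelled 6 mm below and 2 mm above. Origin: centre of its underside; z is its axis. Starts flat on the loading shelf (origin 22 mm above the table), its near edge at least 4 mm from the stop bar. In the pocket its origin lies 12 mm above the table, and its top at 30 mm.
- pin: Release pin, about 0.12 kg, standing upright in its stand. Origin: tip of the steel shaft; z points up along the pin to the handle. Shaft 10 mm diameter, 80 mm long; steel collar 34 mm diameter from 80 to 86 mm; round blue handle 22 mm diameter from 86 to 150 mm above the tip.
- pin_handle (a point): Middle of the pin's handle to grip, on its axis 120 mm above the tip; axes as the pin's.
- pin_stand: Grey block 70 x 70 x 85 mm, fixed to the table, with an upright through hole 23 mm in diameter in its middle. Origin: centre of its underside. The pin hangs in it on its collar, tip 5 mm above the table.
- stand_hole (a point): Centre of the mouth of the stand's hole, 85 mm above the table; axes as the stand's.
- jar: Bystander: amber jar, 68 mm diameter, 110 mm tall, origin under its centre.
- mug: Bystander: blue mug, 80 mm diameter, 90 mm tall, origin under its centre, handle towards its y.
- bowl: Bystander: white bowl, 140 mm diameter, 60 mm tall, origin under its centre.
- spatula: Bystander: spatula lying on the table along its x axis, origin under its middle.
- can: Bystander: can with green label, 66 mm diameter, 100 mm tall, origin under its centre.

How it is judged:
By the outcome, as a careful person would: the job done as asked, in the order asked, and still so for the second after the job is handed in, with the robot touching nothing.
It also fails if it takes over 61 s, if anything falls off the work surface, if the arm or the gripper's body presses on something with over 40 N, if the wrist force passes 120 N, or if a joint passes its speed limit or range.

## Working session

There is one attempt and no reset: what is moved stays moved. The work goes in short steps, Python scripts to look and compute and a tool call to move; the robot and the scene stay as the last step left them, time stands still between calls to the robot, and variables do not carry over. Pictures are saved under pics/ and viewed, about 8 in all and at most 12, crops included, and the job is handed in when it is done.

Besides the shell and the picture viewer there is one more tool, called after "Emit:" as a command line: name --argument value ..., lists and objects as JSON in quotes. apply_moves: Moves the arm, as the interface text tells. Shift numbers are shares of 40 mm and turn numbers shares of 4 degrees, none past 1 either way. Its arguments: {"type":"object","properties":{"targets":{"type":"string"},"grip":{"type":"number"},"grip_force":{"type":"number"}},"required":["targets"]}

```bash
mkdir -p pics
cat > h.py <<'E'
import numpy as np, cv2
from rig import sense, camera, get_calibration, hand_in
def cloud(name):
    im,d=camera(name); c=get_calibration(name)
    v,u=np.mgrid[0:480,0:640]
    p=np.stack([(u-c['cx'])/c['fx']*d,-(v-c['cy'])/c['fy']*d,-d,np.ones_like(d)],-1)
    w=p@np.linalg.inv(c['world_to_cam']).T
    return im,d,w[...,:3]
def save(n,im): cv2.imwrite('pics/'+n,im[...,::-1])
E
python3 - <<'E'
from h import *
for n in ('scene','top'):
    im,d,w=cloud(n); save(n+'0.png',im); np.savez(n+'0.npz',im=im,d=d,w=w)
    c=get_calibration(n); print({k:(np.round(v,3).tolist()) for k,v in c.items()}, (d>0).mean())
s=sense(); print({k:np.round(v,3) for k,v in s.items()})
E
```

```text
{'fx': 443.746, 'fy': 443.746, 'cx': 320.288, 'cy': 243.121, 'world_to_cam': [[-0.814, 0.581, -0.007, 0.444], [-0.456, -0.631, 0.628, 0.189], [0.36, 0.515, 0.778, -1.257], [0.0, 0.0, 0.0, 1.0]]} 0.996240234375
{'fx': 483.09, 'fy': 483.09, 'cx': 316.843, 'cy': 228.283, 'world_to_cam': [[0.009, -1.0, -0.005, -0.005], [0.973, 0.007, 0.231, -0.569], [-0.231, -0.007, 0.973, -1.025], [0.0, 0.0, 0.0, 1.0]]} 0.9960709635416667
{'t': np.float64(0.1), 'joint_pos': array([-0.856,  0.256,  0.107, -0.   , -1.424, -0.285]), 'joint_vel': array([ 0.   ,  0.001,  0.001,  0.002, -0.   ,  0.001]), 'joint_efforts': array([-3.0000e-03, -3.8761e+01,  2.3847e+01,  5.3780e+00, -4.0000e-03,
        0.0000e+00]), 'position': array([ 0.229, -0.5  ,  0.23 ]), 'eef_rot': array([-0.001,  0.54 ,  0.842,  0.   ]), 'ft_force': array([-0.09 ,  0.563, -1.225]), 'moment': array([-0.052, -0.005,  0.04 ]), 'grip_width': np.float64(0.085)}
```

View pics/top0.png

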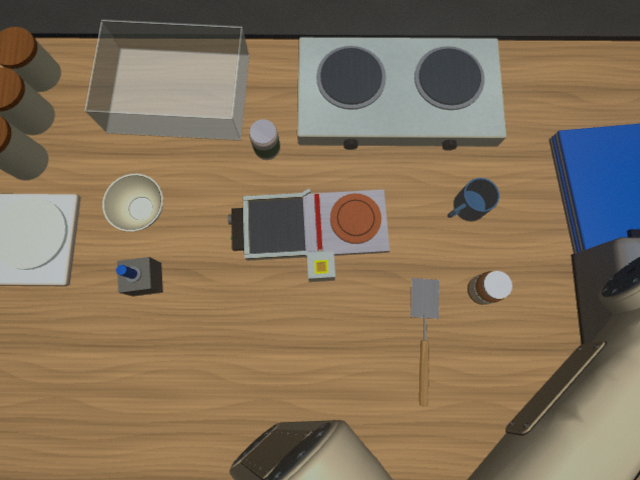

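View pics/scene0.png

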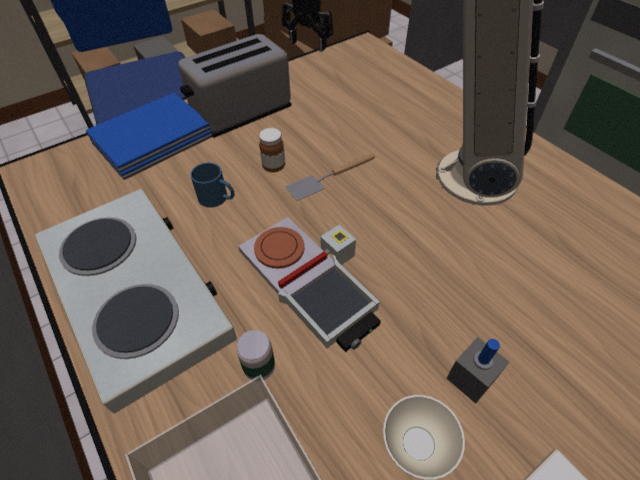

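Top view: pin handle about (125,270) in the stand at (138,277), latch hole at (321,267), red bar at (318,222), disc at (356,218), pocket at (278,225). Loading direction is about world +y.

```bash
cat >> h.py <<'E'
def hsv(im): return cv2.cvtColor(im,cv2.COLOR_RGB2HSV)
def mk(im,lo,hi,roi=None):
    m=cv2.inRange(hsv(im),lo,hi)>0
    if roi: k=np.zeros_like(m); k[roi[1]:roi[3],roi[0]:roi[2]]=1; m&=k
    return m
def ray(name,u,v,z):
    c=get_calibration(name); M=np.linalg.inv(c['world_to_cam'])
    o=M[:3,3]; r=M[:3,:3]@np.array([(u-c['cx'])/c['fx'],-(v-c['cy'])/c['fy'],-1])
    return o+r*(z-o[2])/r[2]
E
python3 - <<'E'
from h import *
np.set_printoptions(precision=4,suppress=True)
rois={'top':dict(y=(300,245,345,285),d=(325,190,390,250),b=(110,255,150,290),r=(308,188,330,255)),
'scene':dict(y=(315,220,365,270),d=(240,220,320,270),b=(465,330,510,370),r=(270,245,335,295))}
cl=dict(y=((20,120,100),(35,255,255)),d=((3,100,60),(15,255,255)),b=((100,150,60),(130,255,255)),r=((0,180,60),(3,255,255)))
for n in rois:
    z=np.load(n+'0.npz'); im,w=z['im'],z['w']
    for k in 'ydbr':
        m=mk(im,*cl[k],rois[n][k]); v,u=np.nonzero(m); P=w[m]
        print(n,k,m.sum(),'px',u.mean(),v.mean(),'box',u.min(),v.min(),u.max(),v.max(),'med',np.median(P,0),'z',np.percentile(P[:,2],[5,50,95]))
        if k=='d':
            c=max(cv2.findContours(m.astype(np.uint8),0,1)[0],key=cv2.contourArea)
            (x,y),ax,a=cv2.fitEllipse(c); print('  ell',x,y,ax,a,ray(n,x,y,.039))
        if k=='y':
            (x,y),ax,a=cv2.minAreaRect(np.stack([u,v],1).astype(np.float32)); print('  rect',x,y,ax,a,ray(n,x,y,.065))
        if k=='r':
            Q=P[P[:,2]>.036][:,:2]; mu=Q.mean(0); e=np.linalg.svd(Q-mu,full_matrices=False)[2][0]; t=(Q-mu)@e; print('  line',mu,e,np.degrees(np.arctan2(e[1],e[0])),t.min(),t.max())
        if k=='b':
            for lo,hi in((.09,.11),(.11,.13),(.13,.15),(.15,.17)):
                s=(P[:,2]>lo)&(P[:,2]<hi); print('  ',lo,s.sum(),P[s].mean(0) if s.any() else '')
    # stand top
    for nm,zr,xy in(('stand',(.081,.089),None),('latch',(.061,.069),None)):
        m=(w[...,2]>zr[0])&(w[...,2]<zr[1])
        k=np.zeros_like(m)
        r={'stand':{'top':(105,245,175,305),'scene':(440,325,515,405)},'latch':{'top':(295,240,350,290),'scene':(310,215,370,275)}}[nm][n]
        k[r[1]:r[3],r[0]:r[2]]=1; m&=k
        Q=w[m][:,:2].astype(np.float32); rc=cv2.minAreaRect(Q); print(n,nm,len(Q),rc)
E
```

```text
top y 167 px 320.8443113772455 266.4431137724551 box 314 260 327 273 med [ 0.4855 -0.0103  0.0644] z [0.0271 0.0644 0.0693]
  rect 320.5 266.5 (13.0, 13.0) 90.0 [ 0.4824 -0.0092  0.065 ]
top d 1986 px 355.3303121852971 217.8429003021148 box 328 190 389 242 med [ 0.6007 -0.0889  0.041 ] z [0.0377 0.041  0.0446]
  ell 355.33197021484375 217.93301391601562 (48.61993408203125, 49.946529388427734) 99.53617095947266 [ 0.6012 -0.0896  0.039 ]
top b 127 px 124.22834645669292 270.15748031496065 box 116 265 135 275 med [0.4586 0.3914 0.1543] z [0.1144 0.1543 0.1588]
   0.09 3 [0.4577 0.3883 0.104 ]
   0.11 16 [0.4584 0.3879 0.1191]
   0.13 25 [0.4597 0.3882 0.1406]
   0.15 83 [0.4587 0.3957 0.156 ]
top r 195 px 317.9948717948718 221.35384615384615 box 315 194 321 248 med [ 0.591  -0.0027  0.042 ] z [0.039  0.042  0.0461]
  line [ 0.5918 -0.0027] [-0.9976 -0.0687] -176.0601927952999 -0.06625899952284911 0.06399593693861078
top stand 716 ((0.4585856795310974, 0.3981296122074127), (0.07075762003660202, 0.07170213758945465), 7.8037261962890625)
top latch 588 ((0.48678475618362427, -0.0088210590183
[... 575 characters left out ...]
 106 px 492.33962264150944 344.45283018867923 box 479 339 498 355 med [0.4608 0.3967 0.1543] z [0.1517 0.1543 0.1564]
   0.09 1 [0.4621 0.3879 0.0972]
   0.11 2 [0.4647 0.3886 0.1184]
   0.13 0 
   0.15 102 [0.4606 0.3971 0.1545]
scene r 222 px 302.1171171171171 268.0765765765766 box 279 252 325 284 med [ 0.5959 -0.0005  0.0405] z [0.0379 0.0405 0.0433]
  line [0.5961 0.0019] [0.8313 0.5558] 33.76676167260314 -0.06397371059763293 0.5338092071993839
scene stand 1042 ((0.4591836631298065, 0.39765334129333496), (0.0724307969212532, 0.07013510167598724), 7.81469202041626)
scene latch 475 ((0.4873078167438507, -0.008802991360425949), (0.06031991168856621, 0.06220899149775505), 3.2103230953216553)
```

```bash
cat >> h.py <<'E'
def yaw(s=None):
    w,x,y,z=(s or sense())['eef_rot']; return np.arctan2(2*(x*y+w*z),1-2*(y*y+z*z))
def plan(p1,yaw1,n):
    s=sense(); p0=np.array(s['position']); a=yaw(s); dy=(np.degrees(yaw1-a)+180)%360-180
    st=(np.array(p1)-p0)/n; k=min(n,max(1,int(np.ceil(abs(dy)/4)))); out=[]
    for i in range(n):
        c,q=np.cos(a),np.sin(a); d=(st@[c,q,0],st@[q,-c,0],-st[2])
        t=-dy/k/4 if i<k else 0
        out.append(' '.join(f'{v:.2f}' for v in (*[e/.04 for e in d],t))); a+=np.radians(dy/k) if i<k else 0
    for i in range(0,n,8): print('; '.join(out[i:i+8]))
E
python3 -c "
from h import *
print(np.degrees(yaw())); plan([.459,.397,.23],np.radians(183.5),24)"
```

```text
114.62113764857644
0.75 0.61 0.00 -0.96; 0.71 0.66 0.00 -0.96; 0.66 0.70 0.00 -0.96; 0.61 0.74 0.00 -0.96; 0.56 0.78 0.00 -0.96; 0.51 0.82 0.00 -0.96; 0.45 0.85 0.00 -0.96; 0.40 0.88 0.00 -0.96
0.34 0.90 0.00 -0.96; 0.27 0.92 0.00 -0.96; 0.21 0.94 0.00 -0.96; 0.15 0.95 0.00 -0.96; 0.09 0.96 0.00 -0.96; 0.02 0.96 0.00 -0.96; -0.04 0.96 0.00 -0.96; -0.11 0.96 0.00 -0.96
-0.17 0.95 0.00 -0.96; -0.23 0.94 0.00 -0.96; -0.30 0.92 0.00 0.00; -0.30 0.92 0.00 0.00; -0.30 0.92 0.00 0.00; -0.30 0.92 0.00 0.00; -0.30 0.92 0.00 0.00; -0.30 0.92 0.00 0.00
```

Emit:
apply_moves --targets "0.75 0.61 0 -0.96; 0.71 0.66 0 -0.96; 0.66 0.70 0 -0.96; 0.61 0.74 0 -0.96; 0.56 0.78 0 -0.96; 0.51 0.82 0 -0.96; 0.45 0.85 0 -0.96; 0.40 0.88 0 -0.96" --grip 0

```text
t: 0.9
position: [0.3054, -0.1996, 0.231]
eef_rot: [-0.0, 0.297, 0.955, 0.0]
ft_force: [0.6, -0.3, -0.3]
grip_width: 0.0855
```

Emit:
apply_moves --targets "0.34 0.90 0 -0.96; 0.27 0.92 0 -0.96; 0.21 0.94 0 -0.96; 0.15 0.95 0 -0.96; 0.09 0.96 0 -0.96; 0.02 0.96 0 -0.96; -0.04 0.96 0 -0.96; -0.11 0.96 0 -0.96"

```text
t: 1.7
position: [0.3808, 0.099, 0.2311]
eef_rot: [-0.0, 0.033, 0.999, 0.0]
ft_force: [0.7, -0.6, 0.5]
grip_width: 0.0858
```

Tracking well; on to above the pin.

Emit:
apply_moves --targets "-0.17 0.95 0 -0.96; -0.23 0.94 0 -0.96; -0.30 0.92 0 0; -0.30 0.92 0 0; -0.30 0.92 0 0; -0.30 0.92 0 0; -0.30 0.92 0 0; -0.30 0.92 0 0"

```text
t: 2.5
position: [0.4572, 0.3988, 0.2307]
eef_rot: [-0.0, -0.033, 0.999, -0.0]
ft_force: [0.0, 0.3, -0.3]
grip_width: 0.0851
```

Run:
```python
from h import *
s=sense(); print(np.round(s['position'],4),np.degrees(yaw(s)),np.round(s['joint_pos'],2)); plan([.4596,.3970,.107],np.radians(183.5),8)
im,_=camera('scene'); save('s1.png',im)
```

```text
[0.4572 0.3988 0.2307] -176.2465698689033 [ 0.97  0.37  0.27 -0.   -1.47 -0.91]
-0.01 -0.01 0.39 0.06; -0.01 -0.01 0.39 0.00; -0.01 -0.01 0.39 0.00; -0.01 -0.01 0.39 0.00; -0.01 -0.01 0.39 0.00; -0.01 -0.01 0.39 0.00; -0.01 -0.01 0.39 0.00; -0.01 -0.01 0.39 0.00
```

View pics/s1.png

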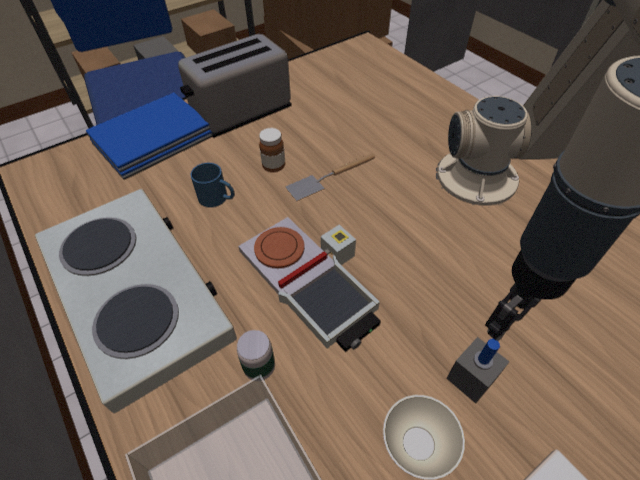

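The gripper (about 505,318) stands over the pin (490,346), all else untouched. Descending.

Emit:
apply_moves --targets "-0.03 -0.02 0.5 0.06; -0.03 -0.02 0.5 0; 0 0 0.5 0; 0 0 0.5 0; 0 0 0.5 0; 0 0 0.4 0; 0 0 0.2 0; 0 0 0 0"

```text
t: 3.35
position: [0.4591, 0.3953, 0.1059]
eef_rot: [-0.001, -0.031, 1.0, -0.001]
ft_force: [-0.4, -0.1, 0.1]
grip_width: 0.0853
```

Emit:
apply_moves --targets "0 0 0 0; 0 0 0 0; 0 0 0 0; 0 0 0 0; 0 0 0 0; 0 0 0 0; 0 0 0 0; 0 0 0 0" --grip 1 --grip_force 70

```text
t: 4.15
position: [0.4597, 0.3962, 0.1078]
eef_rot: [0.0, -0.031, 1.0, 0.0]
ft_force: [-2.5, -0.8, 4.7]
grip_width: 0.0207
```

Emit:
apply_moves --targets "0 0 -0.3 0; 0 0 -0.5 0; 0 0 -0.5 0; 0 0 -0.5 0; 0 0 -0.5 0; 0 0 -0.5 0; 0 0 -0.4 0; 0 0 0 0"

```text
t: 4.95
position: [0.4606, 0.3966, 0.238]
eef_rot: [0.002, -0.031, 1.0, 0.002]
ft_force: [-0.8, 0.1, -0.4]
grip_width: 0.0205
```

Run:
```python
from h import *
s=sense(); print(np.round(s['position'],4),np.degrees(yaw(s)),s['ft_force'],s['grip_width']); plan([.482,-.0093,.235],np.radians(183.5),16)
```

```text
[0.4606 0.3966 0.238 ] -176.50048705148444 [-0.82886826  0.13874939 -0.35589796] 0.020457675549553734
0.01 -0.64 0.00 -0.00; 0.01 -0.64 0.00 0.00; 0.01 -0.64 0.00 0.00; 0.01 -0.64 0.00 0.00; 0.01 -0.64 0.00 0.00; 0.01 -0.64 0.00 0.00; 0.01 -0.64 0.00 0.00; 0.01 -0.64 0.00 0.00
0.01 -0.64 0.00 0.00; 0.01 -0.64 0.00 0.00; 0.01 -0.64 0.00 0.00; 0.01 -0.64 0.00 0.00; 0.01 -0.64 0.00 0.00; 0.01 -0.64 0.00 0.00; 0.01 -0.64 0.00 0.00; 0.01 -0.64 0.00 0.00
```

Emit:
apply_moves --targets "0.01 -0.4 0 0; 0.01 -0.65 0 0; 0.01 -0.65 0 0; 0.01 -0.65 0 0; 0.01 -0.65 0 0; 0.01 -0.65 0 0; 0.01 -0.65 0 0; 0.01 -0.65 0 0"

```text
t: 5.75
position: [0.4677, 0.1962, 0.234]
eef_rot: [-0.001, -0.03, 1.0, -0.001]
ft_force: [0.2, -1.3, 0.1]
grip_width: 0.0201
```

Emit:
apply_moves --targets "0.01 -0.65 0 0; 0.01 -0.65 0 0; 0.01 -0.65 0 0; 0.01 -0.65 0 0; 0.01 -0.65 0.2 0; 0.01 -0.65 0.2 0; 0.01 -0.65 0.2 0; 0.01 -0.65 0.2 0"

```text
t: 6.55
position: [0.4768, -0.0113, 0.2018]
eef_rot: [-0.001, -0.03, 1.0, -0.0]
ft_force: [0.8, 0.5, -1.2]
grip_width: 0.0208
```

Emit:
apply_moves --targets "0.01 -0.24 0.3 0; 0 0 0.2 0; 0 0 0.1 0; 0 0 0 0; 0 0 0 0; 0 0 0 0; 0 0 0 0; 0 0 0 0"

```text
t: 7.35
position: [0.4784, -0.019, 0.1795]
eef_rot: [0.0, -0.031, 1.0, 0.0]
ft_force: [-0.6, 0.3, -1.0]
grip_width: 0.0206
```

Run:
```python
from h import *
s=sense(); print(np.round(s['position'],4),np.degrees(yaw(s)),s['ft_force'],s['grip_width'])
a,_=camera('scene');b,_=camera('top')
c=np.hstack([cv2.resize(a[160:300,270:410],None,fx=2.8,fy=2.8,interpolation=2),cv2.resize(b[170:310,250:390],None,fx=2.8,fy=2.8,interpolation=2)]); save('s2.png',c); np.savez('s2.npz',a=a,b=b)
```

```text
[ 0.4784 -0.019   0.1795] -176.47463241564597 [-0.56799019  0.265495   -0.98144371] 0.02057200228166146
```

View pics/s2.png

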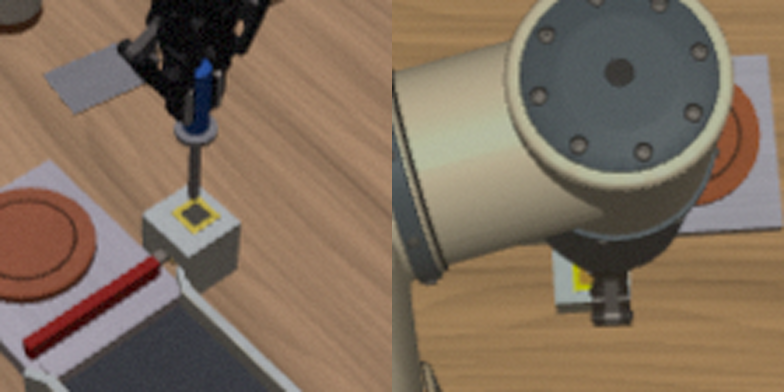

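The left crop shows the pin upright in the fingers, tip at about scene pixel (339.6,230), just behind the yellow hole (340,236). The bar is up.

Run:
```python
from h import *
for z in(.072,.0775,.083): print(z,ray('scene',339.6,230,z))
# collar centre px
print('collar',ray('scene',270+196/2.8,160+132/2.8,.0775+.083))
plan([.482,-.0093,.1795],np.radians(183.5),4)
```

```text
0.072 [ 0.47388683 -0.02046399  0.072     ]
0.0775 [ 0.47684419 -0.01678887  0.0775    ]
0.083 [ 0.47980155 -0.01311376  0.083     ]
collar [ 0.48128911 -0.01309325  0.1605    ]
-0.03 0.06 -0.00 0.00; -0.03 0.06 -0.00 0.00; -0.03 0.06 -0.00 0.00; -0.03 0.06 -0.00 0.00
```

Emit:
apply_moves --targets "-0.05 0.11 0 0; -0.05 0.11 0 0; 0 0 0 0; 0 0 0.2 0; 0 0 0.2 0; 0 0 0.2 0; 0 0 0.1 0; 0 0 0 0"

```text
t: 8.25
position: [0.4812, -0.0104, 0.1503]
eef_rot: [-0.001, -0.031, 1.0, -0.0]
ft_force: [-0.7, -0.4, -1.6]
grip_width: 0.0207
```

Run:
```python
from h import *
s=sense(); print(np.round(s['position'],4),s['ft_force'],s['grip_width'])
a,_=camera('scene')
save('s3.png',cv2.resize(a[160:300,270:410],None,fx=4,fy=4,interpolation=2))
```

```text
[ 0.4812 -0.0104  0.1503] [-0.6635941  -0.38970135 -1.64368459] 0.020694042084717538
```

View pics/s3.png

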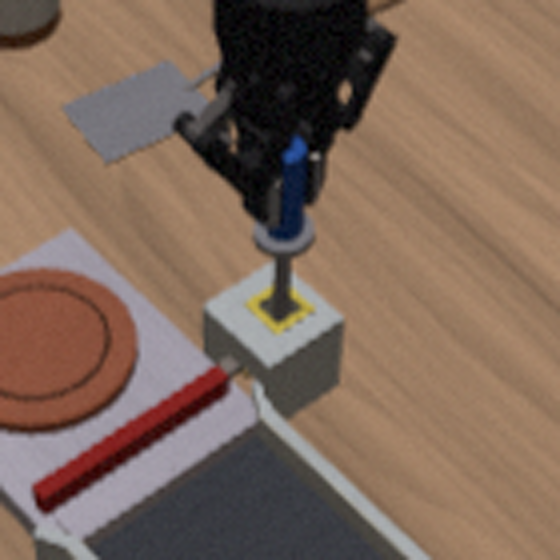

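The shaft enters the yellow hole cleanly (shaft 283,300 in the crop, no side force). Pressing.

Emit:
apply_moves --targets "0 0 0.15 0; 0 0 0.15 0; 0 0 0.1 0; 0 0 0.05 0; 0 0 0.05 0; 0 0 0.05 0; 0 0 0.05 0; 0 0 0 0"

```text
t: 9.1
position: [0.4812, -0.0105, 0.1284]
eef_rot: [-0.0, -0.031, 1.0, -0.0]
ft_force: [-4.2, 0.5, 8.8]
grip_width: 0.0206
```

Run:
```python
from h import *
s=sense(); print(np.round(s['position'],4),s['ft_force'],s['grip_width'])
im,d,w=cloud('scene'); m=mk(im,(0,180,60),(3,255,255),(270,245,335,295)); print(m.sum(),np.median(w[m],0))
```

```text
[ 0.4812 -0.0105  0.1284] [-4.15985585  0.49935545  8.83522445] 0.02059477255820853
248 [5.96031050e-01 9.85589834e-05 4.04274205e-02]
```

Emit:
apply_moves --targets "0 0 0.05 0; 0 0 0 0; 0 0 0.05 0; 0 0 0 0; 0 0 0 0; 0 0 0 0; 0 0 0 0; 0 0 0 0"

```text
t: 9.95
position: [0.4792, -0.0108, 0.1236]
eef_rot: [-0.002, -0.031, 1.0, -0.0]
ft_force: [-7.4, 0.9, 9.7]
grip_width: 0.0203
```

Run:
```python
from h import *
s=sense(); print(np.round(s['position'],4),s['ft_force'],s['grip_width'])
im,d,w=cloud('scene'); m=mk(im,(0,180,60),(3,255,255),(270,245,335,295)); print(m.sum(),np.median(w[m],0))
```

```text
[ 0.4792 -0.0108  0.1236] [-7.43500053  0.89019788  9.72184504] 0.020342800685325266
0 [nan nan nan]
  return _methods._mean(a, axis=axis, dtype=dtype,
  ret = um.true_divide(
```

Red no longer visible at 40 mm height: the bar has dropped. Withdrawing.

Emit:
apply_moves --targets "0 0 -0.2 0; 0 0 -0.3 0; 0 0 -0.4 0; 0 0 -0.5 0; 0 0 -0.5 0; 0 0 -0.5 0; 0 0 -0.4 0; 0 0 0 0"

```text
t: 10.8
position: [0.4834, -0.0101, 0.238]
eef_rot: [0.003, -0.031, 1.0, 0.0]
ft_force: [-0.1, -0.2, -1.2]
grip_width: 0.0203
```

Run:
```python
from h import *
s=sense(); print(np.round(s['position'],4),np.degrees(yaw(s)),s['ft_force'],s['grip_width'])
a,_=camera('scene'); save('s4.png',cv2.resize(a[130:310,220:460],None,fx=3,fy=3,interpolation=2))
plan([.4600,.3972,.234],np.radians(183.5),16)
```

```text
[ 0.4834 -0.0101  0.238 ] -176.48414225780553 [-0.06582482 -0.17951686 -1.20857703] 0.02033375353043803
-0.00 0.64 0.00 0.00; -0.00 0.64 0.00 0.00; -0.00 0.64 0.00 0.00; -0.00 0.64 0.00 0.00; -0.00 0.64 0.00 0.00; -0.00 0.64 0.00 0.00; -0.00 0.64 0.00 0.00; -0.00 0.64 0.00 0.00
-0.00 0.64 0.00 0.00; -0.00 0.64 0.00 0.00; -0.00 0.64 0.00 0.00; -0.00 0.64 0.00 0.00; -0.00 0.64 0.00 0.00; -0.00 0.64 0.00 0.00; -0.00 0.64 0.00 0.00; -0.00 0.64 0.00 0.00
```

View pics/s4.png

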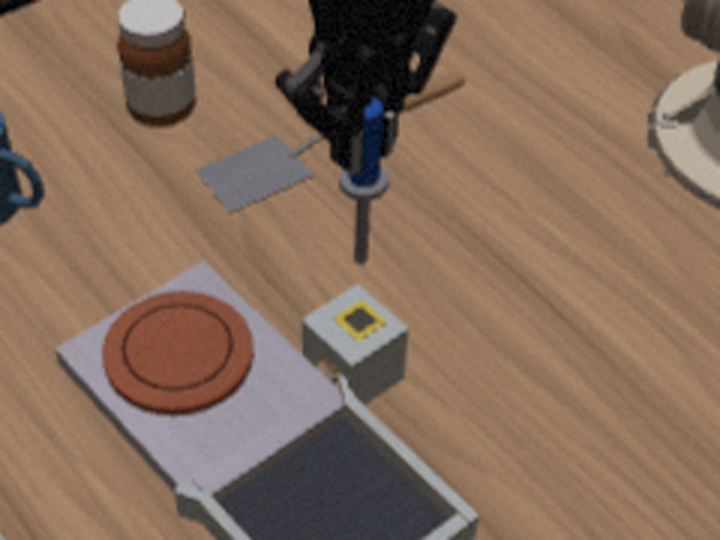

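The bar is gone from sight (down), and the pin is still held near upright with its tip at (360,262) in the crop. Back to the stand.

Emit:
apply_moves --targets "0 0.4 0 0; 0 0.65 0 0; 0 0.65 0 0; 0 0.65 0 0; 0 0.65 0 0; 0 0.65 0 0; 0 0.65 0 0; 0 0.65 0 0"

```text
t: 11.65
position: [0.469, 0.1884, 0.234]
eef_rot: [-0.001, -0.031, 1.0, -0.0]
ft_force: [0.1, -0.2, -0.7]
grip_width: 0.0205
```

Emit:
apply_moves --targets "0 0.65 0 0; 0 0.65 0 0; 0 0.65 0 0; 0 0.65 0 0; 0 0.65 0 0; 0 0.65 0 0; 0 0.65 0 0; 0 0.45 0 0"

```text
t: 12.45
position: [0.4567, 0.3884, 0.2334]
eef_rot: [-0.001, -0.031, 1.0, -0.001]
ft_force: [-0.2, 0.3, -0.4]
grip_width: 0.0202
```

Emit:
apply_moves --targets "0 0.2 0 0; 0 0 0 0; 0 0 0.2 0; 0 0 0.2 0; 0 0 0 0; 0 0 0 0; 0 0 0 0; 0 0 0 0"

```text
t: 13.25
position: [0.4571, 0.395, 0.2197]
eef_rot: [0.0, -0.031, 1.0, 0.0]
ft_force: [0.3, 0.5, -1.0]
grip_width: 0.0207
```

Run:
```python
from h import *
s=sense(); print(np.round(s['position'],4),np.degrees(yaw(s)),s['ft_force'],s['grip_width'])
a,_=camera('scene'); b,_=camera('top')
print('tip z guess',s['position'][2]-.102)
save('s5.png',np.hstack([cv2.resize(a[270:410,430:570],None,fx=2.8,fy=2.8,interpolation=2),cv2.resize(b[210:350,70:210],None,fx=2.8,fy=2.8,interpolation=2)]))
plan([.4590,.3978,s['position'][2]],np.radians(183.5),2)
c=get_calibration('scene')
for p in ([.4595,.398,.085],[*s['position'][:2],s['position'][2]-.102],[*s['position'][:2],s['position'][2]+.048],[*s['position'][:2],s['position'][2]-.0175]):
    q=c['world_to_cam']@[*p,1]; u=c['cx']+c['fx']*q[0]/-q[2]; v=c['cy']-c['fy']*q[1]/-q[2]; print(p,u,v,(u-430)*2.8,(v-270)*2.8)
```

```text
[0.4571 0.395  0.2197] -176.50436798756078 [ 0.28592181  0.50056762 -1.00486609] 0.02071180814162627
tip z guess 0.117687410131519
-0.03 0.03 -0.00 0.00; -0.03 0.03 -0.00 0.00
[0.4595, 0.398, 0.085] 482.3517579818774 361.21075095942297 146.58492234925677 255.3901026863843
[np.float64(0.45708389366599855), np.float64(0.39498569622808294), np.float64(0.117687410131519)] 487.0110414489582 351.5383702088983 159.63091605708303 228.30743658491522
[np.float64(0.45708389366599855), np.float64(0.39498569622808294), np.float64(0.267687410131519)] 514.8472421918443 308.7897376353468 237.57227813716406 108.61126537897103
[np.float64(0.45708389366599855), np.float64(0.39498569622808294), np.float64(0.20218741013151897)] 501.6005522307688 329.13295498717906 200.48154624615267 165.57227396410136
```

View pics/s5.png

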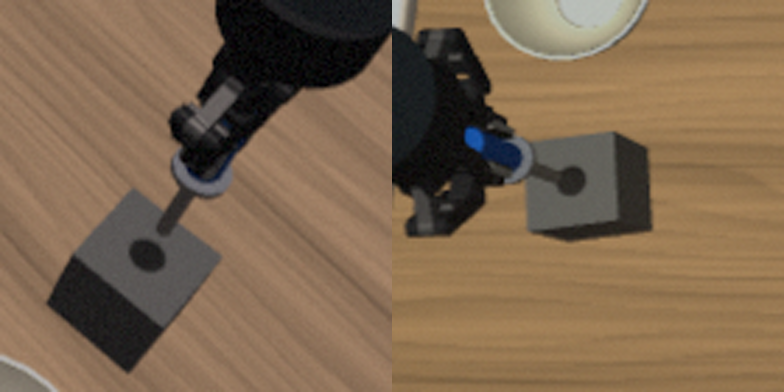

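The tip is at (163,232) and the hole mouth at (148,256) in the left crop, both within a pixel or so of prediction. I'll correct by 2–3 mm and lower.

Emit:
apply_moves --targets "-0.05 0.06 0.1 0; 0 0 0.3 0; 0 0 0.3 0; 0 0 0.3 0; 0 0 0.3 0; 0 0 0.2 0; 0 0 0 0; 0 0 0 0"

```text
t: 14.15
position: [0.4589, 0.3976, 0.1595]
eef_rot: [0.0, -0.031, 1.0, -0.0]
ft_force: [0.2, -0.3, -0.3]
grip_width: 0.0204
```

```bash
python3 -c "
from h import *
s=sense(); print(np.round(s['position'],4),s['ft_force'],s['moment'],s['grip_width'])"
```

```text
[0.4589 0.3976 0.1595] [ 0.24502445 -0.34769091 -0.34444023] [ 0.02045908 -0.02526069  0.01554924] 0.02035868970757594
```

In the hole with no force. Lowering the rest.

Emit:
apply_moves --targets "0 0 0.25 0; 0 0 0.25 0; 0 0 0.25 0; 0 0 0.25 0; 0 0 0.15 0; 0 0 0.05 0; 0 0 0 0; 0 0 0 0"

```text
t: 14.95
position: [0.459, 0.3978, 0.1117]
eef_rot: [0.0, -0.031, 1.0, 0.0]
ft_force: [0.2, 1.1, -0.9]
grip_width: 0.0205
```

```bash
python3 -c "
from h import *
s=sense(); print(np.round(s['position'],4),s['ft_force'],s['moment'],s['grip_width'])"
```

```text
[0.459  0.3978 0.1117] [ 0.17329441  1.06974097 -0.85185285] [ 0.01333661 -0.01237332 -0.00291081] 0.020506690599926845
```

Emit:
apply_moves --targets "0 0 0.05 0; 0 0 0.03 0; 0 0 0.03 0; 0 0 0 0; 0 0 0 0; 0 0 0 0; 0 0 0 0; 0 0 0 0"

```text
t: 15.75
position: [0.4588, 0.3977, 0.1078]
eef_rot: [0.0, -0.031, 1.0, 0.0]
ft_force: [-2.6, -0.8, 5.7]
grip_width: 0.0205
```

Emit:
apply_moves --targets "0 0 0 0; 0 0 0 0; 0 0 0 0; 0 0 0 0; 0 0 0 0; 0 0 0 0; 0 0 0 0; 0 0 0 0" --grip 0

```text
t: 16.55
position: [0.4588, 0.3975, 0.1069]
eef_rot: [0.0, -0.031, 1.0, -0.0]
ft_force: [-0.5, -0.3, 0.4]
grip_width: 0.0854
```

Emit:
apply_moves --targets "0 0 -0.2 0; 0 0 -0.4 0; 0 0 -0.5 0; 0 0 -0.5 0; 0 0 -0.5 0; 0 0 -0.5 0; 0 0 -0.3 0; 0 0 0 0"

```text
t: 17.35
position: [0.4595, 0.3982, 0.2252]
eef_rot: [0.001, -0.031, 1.0, 0.002]
ft_force: [0.2, -0.1, 0.2]
grip_width: 0.0852
```

Run:
```python
from h import *
np.set_printoptions(precision=4,suppress=True)
s=sense(); print(np.round(s['position'],4),np.degrees(yaw(s)),s['grip_width'])
im,d,w=cloud('scene'); m=mk(im,(100,150,60),(130,255,255),(465,330,510,375)); P=w[m]; print(m.sum(),np.median(P,0),P[P[:,2]>.15].mean(0)); 
it,dt,wt=cloud('top'); np.savez('b.npz',im=im,w=w,it=it,wt=wt)
save('s6.png',np.hstack([cv2.resize(im[270:410,430:570],None,fx=2.8,fy=2.8,interpolation=2),cv2.resize(it[150:290,240:380+20][:, :140],None,fx=2.8,fy=2.8,interpolation=2)]))
for n,i,r in(('top',it,(325,180,395,255)),('scene',im,(240,220,320,270))):
    m=mk(i,(3,100,60),(15,255,255),r).astype(np.uint8)
    c=max(cv2.findContours(m,0,1)[0],key=cv2.contourArea); h=cv2.convexHull(c)
    (x,y),ax,a=cv2.fitEllipse(h); print(n,x,y,ax,ray(n,x,y,.038))
```

```text
[0.4595 0.3982 0.2252] -176.4914003466229 0.0851756666342649
96 [0.4629 0.4001 0.1546] [0.4636 0.3999 0.1574]
top 355.30230712890625 217.90989685058594 (49.33729553222656, 50.7364501953125) [ 0.6015 -0.0896  0.038 ]
scene 278.66375732421875 247.24525451660156 (40.105430603027344, 49.6154899597168) [ 0.6053 -0.0849  0.038 ]
```

View pics/s6.png

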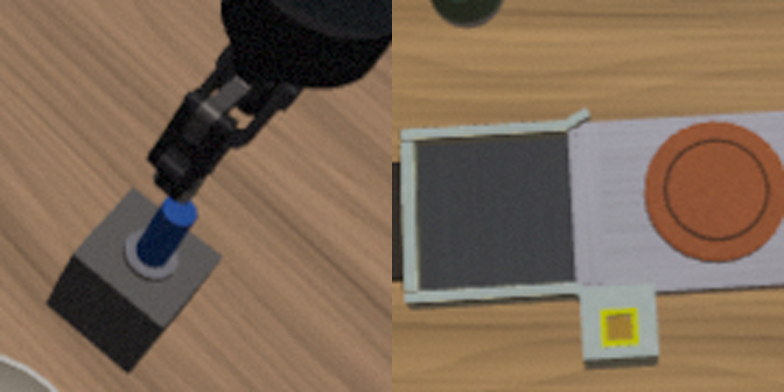

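Left: pin upright in its stand, handle at (165,235). Right: bar down, disc untouched on the shelf, pocket centre about top pixel (277,226). Next, behind the disc with the fingers part-closed.

Run:
```python
from h import *
z=np.load('b.npz'); it=z['it']; wt=z['wt']
# pocket floor: dark, low saturation
m=mk(it,(0,0,20),(180,90,95),(244,190,312,262)).astype(np.uint8)
m=cv2.morphologyEx(m,cv2.MORPH_OPEN,np.ones((5,5)))
c=max(cv2.findContours(m,0,1)[0],key=cv2.contourArea); r=cv2.minAreaRect(c); print(r); print('pocket',ray('top',*r[0],.012))
W=wt[m>0]; print('cloud pocket rect',cv2.minAreaRect(W[:,:2][W[:,2]<.02].astype(np.float32)), np.median(W[:,2]))
plan([.607,-.172,.2],np.radians(183.5),16)
```

```text
((275.87432861328125, 224.61187744140625), (53.55744934082031, 54.976539611816406), 86.98721313476562)
pocket [0.59041093 0.09761442 0.012     ]
cloud pocket rect ((0.5884633660316467, 0.09688875824213028), (0.1266205757856369, 0.12983670830726624), 3.781240940093994) 0.01310044449317882
-0.18 -0.90 0.03 0.00; -0.18 -0.90 0.03 0.00; -0.18 -0.90 0.03 0.00; -0.18 -0.90 0.03 0.00; -0.18 -0.90 0.03 0.00; -0.18 -0.90 0.03 0.00; -0.18 -0.90 0.03 0.00; -0.18 -0.90 0.03 0.00
-0.18 -0.90 0.03 0.00; -0.18 -0.90 0.03 0.00; -0.18 -0.90 0.03 0.00; -0.18 -0.90 0.03 0.00; -0.18 -0.90 0.03 0.00; -0.18 -0.90 0.03 0.00; -0.18 -0.90 0.03 0.00; -0.18 -0.90 0.03 0.00
```

Emit:
apply_moves --targets "-0.18 -0.6 0 0; -0.18 -0.9 0 0; -0.18 -0.9 0 0; -0.18 -0.9 0 0; -0.18 -0.9 0 0; -0.18 -0.9 0 0; -0.18 -0.9 0 0; -0.18 -0.9 0 0"

```text
t: 18.25
position: [0.5326, 0.1239, 0.2215]
eef_rot: [-0.001, -0.031, 1.0, -0.0]
ft_force: [0.6, 0.1, 0.1]
grip_width: 0.0853
```

Emit:
apply_moves --targets "-0.18 -0.9 0 0; -0.18 -0.9 0 0; -0.18 -0.9 0 0; -0.18 -0.9 0 0; -0.18 -0.9 0 0; -0.18 -0.9 0 0; -0.18 -0.9 0 0; -0.18 -0.9 0 0" --grip 0.5

```text
t: 19.05
position: [0.6078, -0.1597, 0.2213]
eef_rot: [-0.001, -0.031, 1.0, 0.0]
ft_force: [1.4, 0.4, -0.5]
grip_width: 0.0428
```

Run:
```python
from h import *
s=sense(); print(np.round(s['position'],4),np.degrees(yaw(s)),s['grip_width'])
plan([.607,-.174,.04],np.radians(183.6),8)
```

```text
[ 0.6078 -0.1597  0.2213] -176.49111580207756 0.042844079915111626
0.01 -0.04 0.57 -0.02; 0.01 -0.04 0.57 0.00; 0.01 -0.04 0.57 0.00; 0.01 -0.04 0.57 0.00; 0.01 -0.04 0.57 0.00; 0.01 -0.04 0.57 0.00; 0.01 -0.04 0.57 0.00; 0.01 -0.04 0.57 0.00
```

Emit:
apply_moves --targets "0 -0.3 0.2 0; 0 -0.05 0.6 0; 0 0 0.8 0; 0 0 0.8 0; 0 0 0.8 0; 0 0 0.7 0; 0 0 0.5 0; 0 0 0 0"

```text
t: 19.85
position: [0.6056, -0.1714, 0.0422]
eef_rot: [-0.004, -0.03, 1.0, 0.001]
ft_force: [-0.1, 0.3, -0.4]
grip_width: 0.0429
```

Run:
```python
from h import *
s=sense(); print(np.round(s['position'],4),np.degrees(yaw(s)),s['ft_force'],s['grip_width'])
a,_=camera('scene'); save('s7.png',cv2.resize(a[130:310,220:460],None,fx=3,fy=3,interpolation=2))
```

```text
[ 0.6056 -0.1714  0.0422] -176.51468531802306 [-0.06302619  0.26061514 -0.39908856] 0.042927717531598214
```

View pics/s7.png

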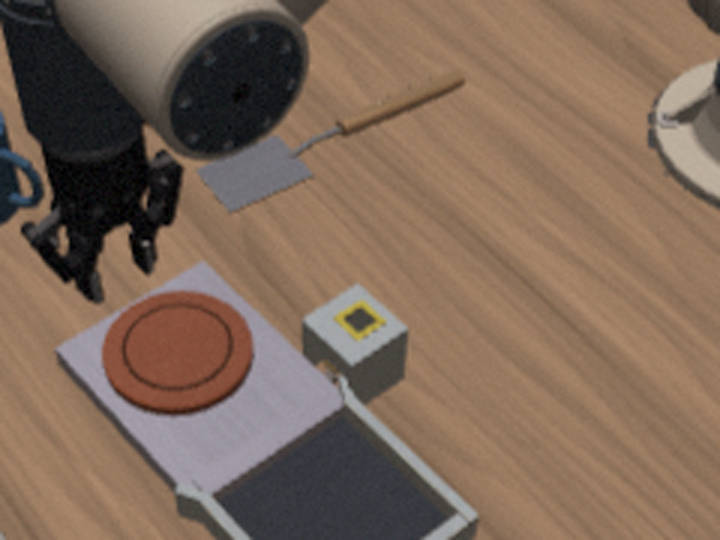

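Fingertips at (95,298) and (147,270) in the crop straddle the disc's rear with a clear gap. Lowering to shelf height.

Emit:
apply_moves --targets "0 0 0.1 0; 0 0 0.1 0; 0 0 0.1 0; 0 0 0.1 0; 0 0 0 0; 0 0 0 0; 0 0 0 0; 0 0 0 0"

```text
t: 20.7
position: [0.6092, -0.1724, 0.0311]
eef_rot: [0.0, -0.031, 1.0, -0.0]
ft_force: [0.9, 0.4, 0.6]
grip_width: 0.0427
```

Run:
```python
from h import *
s=sense(); print(np.round(s['position'],4),s['ft_force'],s['grip_width'])
print(ray('scene',260.3,224.7,.042),ray('scene',260.3,224.7,.05))
plan([.587-.061*-.210,.096-.998*.210,.026],np.radians(183.6),8)
```

```text
[ 0.6092 -0.1724  0.0311] [0.90032727 0.42302764 0.64671318] 0.0426853453822117
[ 0.60571837 -0.16868127  0.042     ] [ 0.60857925 -0.16208763  0.05      ]
0.02 0.19 0.02 -0.02; 0.02 0.19 0.02 0.00; 0.02 0.19 0.02 0.00; 0.02 0.19 0.02 0.00; 0.02 0.19 0.02 0.00; 0.02 0.19 0.02 0.00; 0.02 0.19 0.02 0.00; 0.02 0.19 0.02 0.00
```

Emit:
apply_moves --targets "0.01 0.1 0.1 0; 0.01 0.2 0 0; 0.02 0.2 0 0; 0.02 0.2 0 0; 0.02 0.2 0 0; 0.02 0.2 0 0; 0.02 0.2 0 0; 0.02 0.2 0 0"

```text
t: 21.5
position: [0.5997, -0.1121, 0.0269]
eef_rot: [0.0, -0.031, 1.0, -0.0]
ft_force: [-0.7, -2.3, -1.5]
grip_width: 0.0428
```

```bash
cat >> h.py <<'E'
def disc(tag=None):
    np.set_printoptions(precision=4,suppress=True)
    s=sense(); X=np.array([-.061,.998]); Y=np.array([-.998,-.061]); O=np.array([.587,.096])
    f=lambda p:np.array([(p[:2]-O)@X,(p[:2]-O)@Y])
    print('tcp',s['position'],'warmer',f(s['position']),'F',s['ft_force'],'w',s['grip_width'])
    for n,r in(('scene',(240,215,370,335)),('top',(245,185,395,260))):
        im,d,w=cloud(n); m=mk(im,(3,100,60),(15,255,255),r).astype(np.uint8)
        m=cv2.morphologyEx(m,cv2.MORPH_OPEN,np.ones((3,3)))
        cs=cv2.findContours(m,0,1)[0]
        if not cs: print(n,'none'); continue
        c=max(cs,key=cv2.contourArea); P=w[m>0]; P=P[(P[:,2]>.015)&(P[:,2]<.08)]
        A=np.c_[P[:,:2]-P[:,:2].mean(0),np.ones(len(P))]; k=np.linalg.lstsq(A,P[:,2],rcond=None)[0]
        e=cv2.fitEllipse(cv2.convexHull(c)); zc=np.median(P[:,2])
        print(n,m.sum(),'z',zc,'tilt deg along x',np.degrees(k[:2]@X),'y',np.degrees(k[:2]@Y),'ctr warmer',f(ray(n,*e[0],zc)),e[1])
        if tag: save(tag+n+'.png',im)
E
python3 -c "
from h import *
disc('p1')"
```

```text
tcp [ 0.5997 -0.1121  0.0269] warmer [-0.2084  0.    ] F [-0.7379 -2.2517 -1.5484] w 0.042819092078104054
scene 1673 z 0.039357281972955904 tilt deg along x -0.20236099414948777 y 0.25166502397738527 ctr warmer [-0.137  -0.0053] (42.20668411254883, 50.47349548339844)
top 1560 z 0.04130895491954978 tilt deg along x 0.10480200009835376 y -0.19581801163067233 ctr warmer [-0.1488  0.0004] (41.81734085083008, 51.138214111328125)
```

Emit:
apply_moves --targets "0 0.15 0 0; 0 0.15 0 0; 0 0.15 0 0; 0 0.15 0 0; 0 0.15 0 0; 0 0.15 0 0; 0 0.15 0 0; 0 0.15 0 0"

```text
t: 22.4
position: [0.5969, -0.0644, 0.0269]
eef_rot: [0.0, -0.031, 1.0, -0.0]
ft_force: [0.5, -3.8, 1.4]
grip_width: 0.0426
```

```bash
python3 -c "
from h import *
disc('p2')"
```

```text
tcp [ 0.5969 -0.0644  0.0269] warmer [-0.1607 -0.0001] F [ 0.4555 -3.8147  1.3748] w 0.042643606426075224
scene 1769 z 0.04248037241407404 tilt deg along x 2.5914718657989138 y 0.40190040177974207 ctr warmer [-0.0886 -0.0055] (43.194053649902344, 52.027793884277344)
top 1691 z 0.0441303013540576 tilt deg along x 3.013931120054671 y 0.04038531533113545 ctr warmer [-0.093   0.0019] (48.45759201049805, 49.38216781616211)
```

Emit:
apply_moves --targets "0 0.13 0 0; 0 0.13 0 0; 0 0.13 0 0; 0 0.13 0 0; 0 0.13 0 0; 0 0.13 0 0; 0 0.13 -0.02 0; 0 0.1 -0.02 0"

```text
t: 23.3
position: [0.5948, -0.0246, 0.0291]
eef_rot: [0.0, -0.031, 1.0, -0.0]
ft_force: [0.1, -5.4, 3.2]
grip_width: 0.0429
```

```bash
python3 -c "
from h import *
disc('p3')"
```

```text
tcp [ 0.5948 -0.0246  0.0291] warmer [-0.1208 -0.0004] F [ 0.1164 -5.4287  3.2076] w 0.04292970422615172
scene 1890 z 0.04443144800795751 tilt deg along x 2.199020123336859 y 0.3461120109823124 ctr warmer [-0.0494 -0.0054] (45.041080474853516, 53.79108810424805)
top 1698 z 0.04574070276141218 tilt deg along x 1.3475095213250454 y -0.3829510412564715 ctr warmer [-0.0511  0.0038] (46.827510833740234, 49.91450119018555)
```

View pics/p3scene.png

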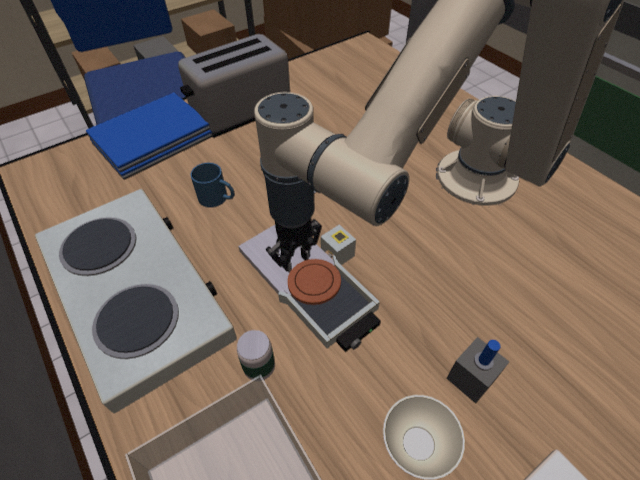

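Disc at (315,282) is centred between the guides, riding the lip; everything else is in place. Keep pushing.

Emit:
apply_moves --targets "0 0.1 -0.02 0; 0 0.12 0 0; 0 0.12 0 0; 0 0.12 0 0; 0 0.12 0 0; 0 0.12 0 0; 0 0.12 0 0; 0 0 0 0"

```text
t: 24.2
position: [0.5925, 0.0091, 0.0294]
eef_rot: [0.0, -0.031, 1.0, 0.0]
ft_force: [-0.0, -0.2, -0.5]
grip_width: 0.0427
```

```bash
python3 -c "
from h import *
disc('p4')"
```

```text
tcp [0.5925 0.0091 0.0294] warmer [-0.0871 -0.0002] F [-0.0123 -0.2349 -0.5063] w 0.04270554795971252
scene 2122 z 0.036768899875459116 tilt deg along x -8.107073113873023 y -0.09249410319828855 ctr warmer [-0.0168 -0.0045] (49.72102737426758, 54.30398941040039)
top 1653 z 0.0381313341341416 tilt deg along x -8.290688465160763 y -0.4605625809913007 ctr warmer [-0.0176  0.0046] (45.83097457885742, 49.423797607421875)
```

Emit:
apply_moves --targets "0 0.08 0 0; 0 0.08 0 0; 0 0.08 0 0; 0 0.08 0 0; 0 0.08 0 0; 0 0.05 0 0; 0 0 0 0; 0 0 0 0"

```text
t: 25.1
position: [0.5915, 0.0265, 0.0295]
eef_rot: [0.0, -0.031, 1.0, 0.0]
ft_force: [-0.7, -0.5, -0.8]
grip_width: 0.0425
```

```bash
python3 -c "
from h import *
disc('p5')"
```

```text
tcp [0.5915 0.0265 0.0295] warmer [-0.0697 -0.0003] F [-0.7413 -0.482  -0.7622] w 0.0424527935976863
scene 2044 z 0.029562323923496503 tilt deg along x -0.07425408077876672 y 0.11254892451801173 ctr warmer [-0.0011 -0.0047] (47.97124481201172, 54.251220703125)
top 1610 z 0.031264609139028066 tilt deg along x -0.348855381086535 y -0.5231905098625407 ctr warmer [-0.0005  0.005 ] (44.385250091552734, 49.59257888793945)
```

The disc now lies flat, top at 30 mm. Backing off and lifting clear.

Emit:
apply_moves --targets "0 -0.1 0 0; 0 -0.2 -0.1 0; 0 -0.2 -0.4 0; 0 -0.2 -0.7 0; 0 -0.2 -0.9 0; 0 -0.3 -0.9 0; 0 -0.3 -0.9 0; 0 -0.3 -0.9 0"

```text
t: 26.0
position: [0.5954, -0.047, 0.2233]
eef_rot: [0.0, -0.03, 1.0, -0.0]
ft_force: [0.5, -0.3, -0.4]
grip_width: 0.0424
```

Emit:
apply_moves --targets "0 -0.8 0 0; 0 -0.9 0 0; 0 -0.9 0 0; 0 -0.9 0 0; 0 -0.6 0 0; 0 -0.2 0 0; 0 0 0 0; 0 0 0 0"

```text
t: 26.8
position: [0.6062, -0.2169, 0.2214]
eef_rot: [0.0, -0.031, 1.0, 0.0]
ft_force: [-0.1, 0.9, -0.0]
grip_width: 0.0429
```

Run:
```python
from h import *
disc('p6'); 
im,d,w=cloud('scene'); m=mk(im,(100,150,60),(130,255,255),(465,330,510,375)); P=w[m]; print('pin',np.median(P,0))
```

```text
tcp [ 0.6062 -0.2169  0.2214] warmer [-0.3135 -0.    ] F [-0.1216  0.858  -0.0156] w 0.0428790334455886
scene 2020 z 0.029607262259813805 tilt deg along x 0.03785503435133607 y 0.1089934062225038 ctr warmer [-0.0014 -0.0045] (47.20247268676758, 54.330657958984375)
top 2031 z 0.031186424362846354 tilt deg along x 0.20269958626893547 y 0.0516724287909379 ctr warmer [-0.0054 -0.0003] (50.168216705322266, 51.23524856567383)
pin [0.461  0.3984 0.1545]
```

View pics/p6scene.png

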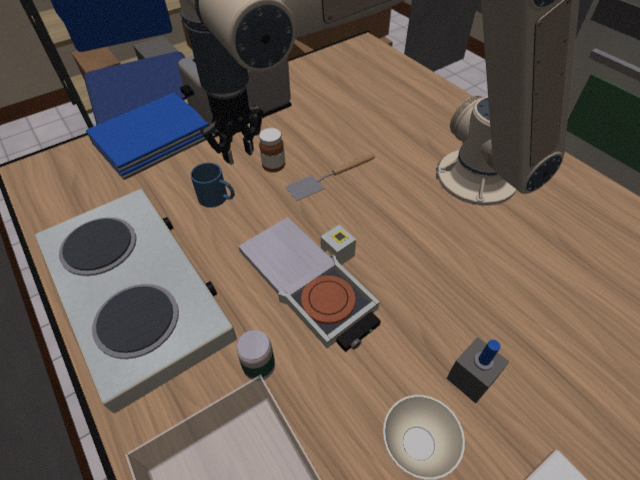

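The disc lies flat in the pocket at (328,299), the pin stands in its stand at (488,355), the bar is down, and the other objects are where they started. The gripper is clear of everything.

```bash
python3 -c "
from rig import hand_in; print(hand_in())"
```

```text
the job is handed in; nothing more can be done
None
```

The heat disc is loaded, and I handed the job in at about 27 s with the gripper clear of everything.

- **Release:** I pressed the pin through the yellow-edged hole with about 10 N. The bar dropped, and the pin went back into its stand.
- **Loading:** I pushed the disc along the shelf with two part-closed fingers, with at most about 5 N against them, and it went over the lip into the pocket without being lifted.

**Last checks**
- **Disc:** it lies flat, with its tilt under 0.3° and its top at 30–31 mm. The two cameras put its centre up to 5 mm off the pocket centre and disagree with each other by about 4 mm, which I put down to calibration and fitting error.
- **Pin:** it stands upright with its top at about 155 mm, as it was at the start.
- **Bar:** it no longer shows above the shelf.
- **Other objects:** by eye, they are where they began.

During the press I saw a side force of about 7 N on the pin. It went away when I withdrew it. No check failed.

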